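# Clamp the paste tin in the vice, unscrew its brush cap and hold it over the mouth

## Task

Brace the tin of thread paste by swinging the vice's red-knobbed lever fully closed, so that the tin itself neither turns nor lifts, then unscrew its black brush cap anticlockwise until the threads let go. Stop there and finish still holding the cap level in the gripper just above the mouth, centred and touching nothing else, with its brush still hanging inside the tin; leave the brass fittings and the bearing on the bench where they are.

Things in the scene. Friction and masses are not known exactly. Their poses are not given: they have to be found in the camera images.
- tin_vice: Bench vice for round tins, fixed to the bench: grey base plate 195 x 104 x 12 mm, blue V-block and blue sliding jaw. Origin: underside of the base, about under the tin's axis (bench z = 0). x axis: from the jaw to the V-block into which the tin is pressed. The V-block ends 68 mm from the origin along +x. Nothing on the vice but the lever's knob is higher than 60 mm.
- lever_pivot (a point): Vertical axis of the vice's lever, 90 mm from the vice's origin along -x of the vice, 40 mm above the bench.
- lever_knob (a point): Middle of the lever's red upright knob: a vertical round grip, 20 mm thick, reaching from 56 to 100 mm above the bench (this point is at 78 mm), 70 mm from lever_pivot. Grasp it from above; it may turn in the fingers. The flat lever arm below it is at 38 to 48 mm height.
- vice_lever (a joint): Angle of the lever in rad: 0 open, grows clockwise seen from above, stop at 1.1 = fully closed; the lever points from its pivot along the vice's -x axis at 0.55 (half-way). Friction holds it where it is left; 4 to 7 N at the knob move it. Its cam pushes the jaw 7 mm towards the V; near the end a sprung pad grips the tin with about 20 N.
- tin_mouth (a point): Centre of the tin's mouth (under the cap at the start), 109.5 mm above the tin's underside, which stands on the vice's 12 mm base plate. Tin: 66 mm diameter, body 75 mm high, then a cone to the 38 mm neck (33 mm inside). Loose: with the lever open it turns along with the cap; closing the lever shifts it 1 to 4 mm into the V.
- tin_stripe (a point): Middle of the red stripe on the tin's yellow band, on the body's side 37 mm above its underside; it shows whether the tin has turned.
- cap_center (a point): Centre of the screw cap, half-way up: black, ribbed, 55 mm diameter, 24 mm high, z along its axis, 60 g. Tight, this point lies 3.5 mm below tin_mouth; the cap's lower edge is clear of the mouth once it is 12 mm above tin_mouth. The tin's cone leaves room for fingers down to 20 mm below this point beside the cap.
- cap: The cap with its brush; origin on its axis at the lower edge, 12 mm below cap_center; tight, its x axis is parallel to the tin's. Anticlockwise from above loosens it, rising 2.8 mm per rad; tight (0.4 Nm, grip with 40 N or more). After about 2.3 rad the thread ends and it lifts straight up; beyond 2.75 rad it meets the next thread. The brush, 11 mm thick, hangs on the axis, tip 44 mm below the lower edge.
- tin: The tin; origin at the centre of its underside, z along its axis, x axis through the red stripe.
- vice_pad: The rubber-faced pad of the jaw that presses on the tin, 46 x 36 mm; its origin coincides with the vice's while the lever is open.
- brass_fitting_1: Brass pipe fitting standing on its hex, 27 mm wide, 34 mm high, origin under it; stays where it is.
- brass_fitting_2: Brass pipe fitting standing on its hex, 27 mm wide, 34 mm high, origin under it; stays where it is.
- brass_fitting_3: Brass pipe fitting standing on its hex, 27 mm wide, 34 mm high, origin under it; stays where it is.
- bearing_1: Ball bearing lying flat, 62 mm diameter, 16 mm high; stays where it is.

How it is judged:
On the way, in this order (a step that is already met when the one before it is completed fails the run):
1. the lever is closed and its pad presses on the tin, with the cap still screwed on (value of joint vice_lever above 0.95 rad and contact force between vice_pad and tin above 6 N and z of cap_center in the frame of tin_mouth below 0.003 m), for 0.2 s.
2. the cap is unscrewed and its lower edge is clear of the mouth, the tin still clamped (z of cap_center in the frame of tin_mouth above 0.013 m and value of joint vice_lever above 0.95 rad), for 0.2 s.
At the end, for the whole second after the job is handed in: The still gripper holds the cap level (10 degrees), within 11 mm of the tin's axis, its lower edge 2 to 40 mm above the mouth, brush inside, not touching the tin; the lever is beyond 0.95 rad with the pad pressing on the tin, whose stripe is within 20 mm of where it was (z of cap_center in the frame of tin_mouth between 0.014 and 0.052 m and horizontal distance between cap_center and tin_mouth below 0.011 m and angle between cap_center's own z axis and vertical below 0.17 rad and contact force between the fingers and cap above 2 N and contact force between cap and tin below 0.3 N and linear speed of cap below 0.02 m/s and value of joint vice_lever above 0.95 rad and contact force between vice_pad and tin above 6 N and distance of tin_stripe from where it was at the start of the episode below 0.02 m); the arm keeps its last pose, push and grip.
It fails at once if the tin itself turned, tipped or was lifted by more than 20 mm at its stripe (distance of tin_stripe from where it was at the start of the episode above 0.02 m).
It fails at once if the brush was pulled right out of the tin (z of cap_center in the frame of tin_mouth above 0.06 m).
It fails at once if a brass fitting or the bearing was moved by more than 25 mm (distance of any of brass_fitting_1, brass_fitting_2, brass_fitting_3, bearing_1 from where it was at the start of the episode above 0.025 m).
It also fails if it takes over 51 s, if anything falls off the work surface, if the arm or the gripper's body presses on something with over 40 N, if the wrist force passes 120 N, or if a joint passes its speed limit or range.

## Robot

A 7-joint arm with a two-finger parallel gripper is mounted at the origin on the work surface; the furniture and walls round the work are solid. World frame = base frame: x ahead of the robot, y to its left, z up, the work surface at z = 0. Lengths are in m, angles in rad, forces in N, time in s.
With the tool pointing down it reaches from about 0.4 to 0.925 m from the base axis. Payload 4.1 kg.
Tool frame: the origin (TCP) lies on the centre line of the jaws, within the pads' length; the fingertips stand env.tips_ahead ahead of it and the grasp point (between the pads) lies 6 mm ahead of it (env.tips_ahead is the distance from the TCP to the fingertips, in m); z points along the fingers, y is the line along which they close (so a half turn about z gives the same grasp; the last joint's range is limited). The gripper opens to 85 mm and grips with 20 to 120 N. Pads are 22 mm wide; open, the fingers measure 114 mm over their backs; the gripper's body (76 mm by 85 mm) begins 54 mm behind the grasp point. The pads swing forward as they close: fully open they stand 13 mm farther back than shut.
Start: joints at [-1.367, 0.398, 0.045, 1.537, -0.019, 1.207, -0.051], TCP at [0.194, 0.62, 0.256] pointing down, gripper open.
Joint ranges: [-2.82, 2.82], [-0.49, 2.23], [-1.37, 1.46], [0, 2.46], [-1.36, 4.5], [0.23, 2], [-2.94, 2.94]. Speed limits (rad/s): [2.57, 2.57, 3.14, 3.14, 3.14, 3.14, 3.14].

## Interface

Orientations are given as a unit quaternion [w, x, y, z].
In Python, from station import env, imaging gives the robot as it stands.
- The arm moves only by the shell command python3 -m inch 'ROWS'. ROWS is text: rows parted by semicolons, each of 7 numbers parted by spaces: the turn, a rotation vector about the world's x, y, z in units of 6 degrees (1.0 is 6 degrees), then the shift along the world's x, y, z in units of 40 mm (1.0 is 40 mm), then the finger opening in mm, from 0 to 85.4. A call has 1 to 20 rows; each row shifts and turns the commanded pose from where the row before left it; what a row does not reach is not made up. A row lasts 1/12 s, in which the tool goes at most 41.7 mm and 7.16 degrees, less where a joint would pass 70% of its speed; a pose out of reach is approached as far as the arm can. A call is refused whole if a number of a shift passes 1 or a number of a turn 1, either way. A call with a gripper value outside its range is refused whole. The fingers move at their own pace and stop on an object; the grip force is fixed at half the most. Time passes only in rows, so rows that do not move let the fingers close. It gives the time, the measured TCP pose, the force, the opening and the grip force at its end, in the units of the state.
- env.sense(): the state, without advancing time (a new reading comes with each control period).
- imaging.snapshot(name): name is "side" or "top"; returns (picture, depth): 420x560x3 uint8, red, green, blue; 420x560 float32, m along the optical axis (not along the pixel's ray), 0 where there is no reading.
- imaging.calibration(name): a dict with "K" (3x3 intrinsics, pixels), "dist" ([k1, k2, p1, p2, k3] as OpenCV has them; the pictures are not rectified), "cam_to_world" (4x4, takes a point from camera to world coordinates). Camera axes: x right, y down, z forward; pixel columns grow to the right and rows downward; lengths in m; the calibration is good to about 2 mm. A picture is of the moment at which its call begins. calibration takes no time and is no camera call.
- env.job_done(): hands the job in; it is judged then, once.
The state is a dict: "time": time; "q": joint angles; "qvel": joint speeds; "joint_efforts": joint torques, N m; "tcp_pos": TCP position; "ee_rot": TCP orientation; "contact_force": force on the tool from outside, world axes, zero at the start; "ft_torque": the same for the moment, N m; "grip_width": finger opening in m; "grip_force": force on a finger pad.
Only numpy, scipy, OpenCV 4.12 (cv2) and the standard library are available. Lean on these libraries where they do the work, as an engineer would, in place of code of your own. Each camera call takes 0.05 s, during which the arm holds its last target. There are 200 camera calls.

## Working session

There is one attempt and no reset: what is moved stays moved. The work goes in short steps, Python scripts to look and compute and a shell command to move; the robot and the scene stay as the last step left them, time stands still between calls to the robot, and variables do not carry over. Pictures are saved under pics/ and viewed, at most 10 in all, crops included, and the job is handed in when it is done.

```bash
mkdir -p pics; cat > h.py <<'E'
import numpy as np,cv2
from station import env,imaging
def snap(n,f):
    p,d=imaging.snapshot(n); cv2.imwrite('pics/'+f,p[:,:,::-1]); np.save('pics/'+f+'.npy',d); return p,d
def ray(n,u,v):
    c=imaging.calibration(n); K=np.array(c['K']);T=np.array(c['cam_to_world'])
    xy=cv2.undistortPoints(np.array([[[u,v]]],float),K,np.array(c['dist']))[0,0]
    return T[:3,3],T[:3,:3]@np.array([xy[0],xy[1],1])
def atz(n,u,v,z):
    o,d=ray(n,u,v); return o+d*(z-o[2])/d[2]
def atd(n,u,v,D):
    o,d=ray(n,u,v); return o+d*D[int(v),int(u)]
def proj(n,P):
    c=imaging.calibration(n);T=np.linalg.inv(np.array(c['cam_to_world']))
    r,_=cv2.Rodrigues(T[:3,:3]); return cv2.projectPoints(np.array([P],float),r,T[:3,3],np.array(c['K']),np.array(c['dist']))[0][0,0]
E
python3 - <<'E'
from h import *
snap('top','t0.png');snap('side','s0.png')
s=env.sense();print(s['time'],s['tcp_pos'],s['ee_rot'],env.tips_ahead,s['grip_width'])
E
```

```text
0.1 [0.19362813 0.61993845 0.25537367] [-7.26014317e-05  1.50762020e-01  9.88569707e-01 -8.61691982e-04] 0.025 0.08548940646034361
```

View pics/t0.png

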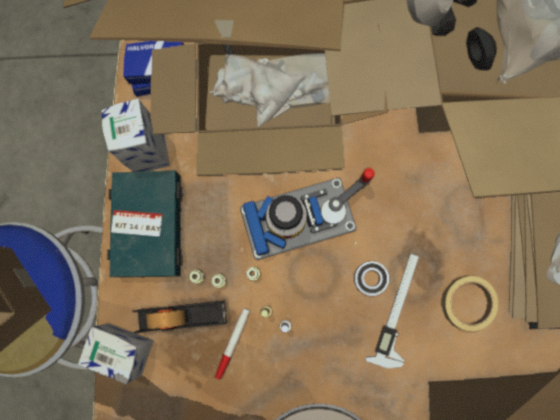

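View pics/s0.png

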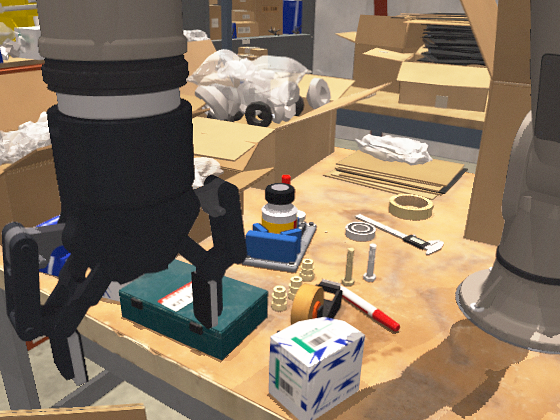

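```bash
python3 - <<'E'
from h import *
p=cv2.imread('pics/t0.png');D=np.load('pics/t0.png.npy')
cv2.imwrite('pics/t0c.png',cv2.resize(p[150:300,190:390],None,fx=4,fy=4,interpolation=cv2.INTER_CUBIC))
for n in('top','side'):print(imaging.calibration(n)['cam_to_world'])
for n,u,v,z in[('cap',287,213,.130),('knob',368,174,.1),('f',196,277,.034),('f',219,281,.034),('f',253,273,.034),('bear',372,279,.016)]:print(n,atz('top',u,v,z),atd('top',u,v,D))
print(proj('top',[0.194,.62,.256]))
E
```

```text
[[ 0.02315906 -0.98785503  0.15364275  0.32822577]
 [-0.99964001 -0.02079943  0.01694778  0.04612043]
 [-0.01354627 -0.15397994 -0.98798111  0.95018451]
 [ 0.          0.          0.          1.        ]]
[[-0.83604655 -0.231679    0.49734395 -0.02269467]
 [-0.54825604  0.3180598  -0.77346834  0.80001698]
 [ 0.02101125 -0.91932736 -0.39293221  0.45961786]
 [ 0.          0.          0.          1.        ]]
cap [0.44247828 0.06375542 0.13      ] [0.44236953 0.06373863 0.1307807 ]
knob [ 0.51567516 -0.0701839   0.1       ] [ 0.51594644 -0.07035221  0.09876962]
f [0.33779546 0.22440242 0.034     ] [ 0.33817349  0.23144502 -0.00219165]
f [0.3320152 0.1830075 0.034    ] [ 0.33216135  0.18828687 -0.00133479]
f [0.34776513 0.12321732 0.034     ] [ 3.48493666e-01  1.26091940e-01 -1.60679233e-04]
bear [ 0.34184685 -0.08927241  0.016     ] [ 0.34210934 -0.09188155 -0.00200253]
[-85.04775903 355.01597025]
```

View pics/t0c.png

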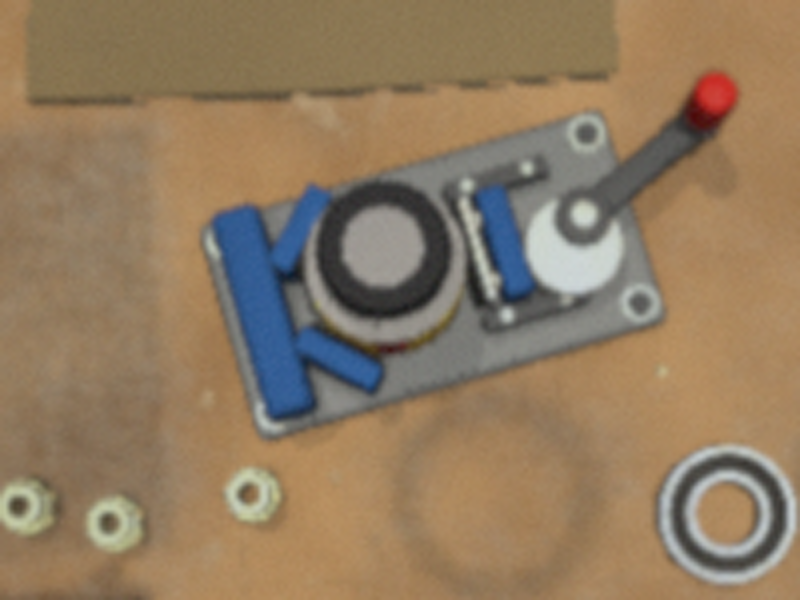

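```bash
python3 - <<'E'
from h import *
g=lambda u,v,z:atz('top',190+u/4,150+v/4,z)[:2]
cap=g(384,247,.130);pv=g(582,214,.05);kn=g(714,93,.1)
# base plate corners holes at z .012 (approx plate edges)
a=g(587,132,.012);b=g(640,302,.012);c=g(212,240,.012);d=g(268,415,.012)
ax=((c-a)+(d-b));ax/=np.linalg.norm(ax)
th=np.arctan2(ax[1],ax[0]);print('cap',cap,'pivot',pv,'knob',kn,'r',np.linalg.norm(kn-pv),'ax',np.degrees(th),np.linalg.norm(cap-pv),(cap-pv)/np.linalg.norm(cap-pv),ax)
a0=np.arctan2(*(kn-pv)[::-1]);print('lever deg',np.degrees(a0),'q',.55-((a0-th-np.pi+np.pi)%(2*np.pi)-np.pi))
for q in np.linspace(0,1.15,8):
  A=th+np.pi+.55-q;print(round(q,2),pv+.07*np.array([np.cos(A),np.sin(A)]),np.degrees(A)%360)
s=env.sense()
from scipy.spatial.transform import Rotation as R
w=s['ee_rot'];print(R.from_quat([*w[1:],w[0]]).as_matrix())
E
```

```text
cap [0.44446276 0.06540332] pivot [ 0.47229728 -0.01948252] knob [ 0.51698559 -0.07103409] r 0.06822469118683747 ax 107.8242833734384 0.08933290372697301 [-0.31158203  0.95021926] [-0.30609881  0.95199975]
lever deg -49.079091930010954 q 0.14688785294775486
0.0 [ 0.52539612 -0.06509516] 319.3369621056337
0.16 [ 0.51722133 -0.0731652 ] 309.9240840427701
0.33 [ 0.50783677 -0.07978961] 300.51120597990666
0.49 [ 0.49749516 -0.08479   ] 291.0983279170431
0.66 [ 0.48647499 -0.08803172] 281.6854498541796
0.82 [ 0.47507303 -0.08942747] 272.27257179131607
0.99 [ 0.46359632 -0.08893965] 262.85969372845256
1.15 [ 0.45235392 -0.08658142] 253.44681566558904
[[-9.54541616e-01  2.98077406e-01 -4.03364000e-04]
 [ 2.98077657e-01  9.54540142e-01 -1.68179410e-03]
 [-1.16277695e-04 -1.72557626e-03 -9.99998504e-01]]
```

```bash
python3 - <<'E'
from h import *
D=np.load('pics/t0.png.npy')
for u,v in[(335,165),(341,167),(335,140),(300,165),(220,170),(345,110),(380,110)]:print(u,v,atd('top',u,v,D))
E
python3 -m inch '0 0 .3 .4 -.86 0 85;0 0 .3 .4 -.86 0 45;0 0 .3 .4 -.86 0 45;0 0 .3 .4 -.86 0 45;0 0 .3 .4 -.86 0 45;0 0 .3 .4 -.86 0 45;0 0 .3 .4 -.86 0 45;0 0 .3 .4 -.86 0 45;0 0 .3 .4 -.86 0 45;0 0 .3 .4 -.86 0 45;0 0 .3 .4 -.86 0 45;0 0 .3 .4 -.86 0 45;0 0 .3 .4 -.86 0 45;0 0 .3 .4 -.86 0 45;0 0 .3 .4 -.86 0 45;0 0 0 .4 -.86 0 45;0 0 0 .4 -.86 0 45;0 0 0 .4 -.86 0 45;0 0 0 .4 -.86 0 45;0 0 0 .4 -.86 0 45'
```

```text
335 165 [ 0.52339421 -0.01249571  0.12747915]
341 167 [ 0.52022932 -0.02229074  0.12765964]
335 140 [ 0.57114301 -0.01357221  0.10836625]
300 165 [0.52296067 0.04451994 0.12413176]
220 170 [0.51208141 0.17550538 0.12432273]
345 110 [ 0.61566067 -0.02804852  0.13403559]
380 110 [ 0.61319145 -0.08438038  0.14560876]
time: 1.77
tcp_pos: [0.514, -0.0692, 0.2562]
ee_rot: [-0.0, -0.084, 0.996, 0.0]
contact_force: [0.4, 0.6, -0.5]
grip_width: 0.045
grip_force: 0.0
```

```bash
python3 -m inch '0 0 0 .08 -.05 -.8 36;0 0 0 0 0 -.9 36;0 0 0 0 0 -.9 36;0 0 0 0 0 -.7 36;0 0 0 0 0 -.5 36;0 0 0 0 0 -.35 36;0 0 0 0 0 0 36;0 0 0 0 0 0 10;0 0 0 0 0 0 5;0 0 0 0 0 0 5;0 0 0 0 0 0 5;0 0 0 0 0 0 5'
```

```text
time: 2.77
tcp_pos: [0.5177, -0.0708, 0.0909]
ee_rot: [0.001, -0.084, 0.996, -0.001]
contact_force: [3.1, -3.9, -9.4]
grip_width: 0.0174
grip_force: 58.7
```

```bash
python3 -m inch '0 0 0 -.165 -.126 0 5;0 0 0 -.179 -.106 0 5;0 0 0 -.19 -.084 0 5;0 0 0 -.198 -.061 0 5;0 0 0 -.204 -.037 0 5;0 0 0 -.207 -.013 0 5;0 0 0 -.207 .012 0 5;0 0 0 -.21 .038 0 5;0 0 0 0 0 0 5;0 0 0 0 0 0 5'; python3 -c "
from h import *
s=env.sense();print(s['tcp_pos'],s['contact_force'])
p=np.array(s['tcp_pos'][:2])-[.4723,-.0195];print(np.hypot(*p),np.degrees(np.arctan2(p[1],p[0]))+360)"
```

```text
time: 3.6
tcp_pos: [0.4554, -0.0897, 0.091]
ee_rot: [0.002, -0.081, 0.997, -0.003]
contact_force: [4.4, -14.4, -14.4]
grip_width: 0.017
grip_force: 59.3
[ 0.45542665 -0.08969222  0.09099085] [  4.38493443 -14.3672378  -14.43862976]
0.07219181598296757 256.48326467857936
```

```bash
python3 -m inch '0 0 0 -.06 .02 0 5;0 0 0 -.06 .02 0 5;0 0 0 0 0 0 5;0 0 0 0 0 0 5'
```

```text
time: 3.93
tcp_pos: [0.4515, -0.0892, 0.091]
ee_rot: [0.003, -0.081, 0.997, -0.004]
contact_force: [6.4, -16.5, -17.0]
grip_width: 0.0172
grip_force: 58.9
```

```bash
python3 -m inch '0 0 0 -.07 .02 0 5;0 0 0 -.07 .03 0 5;0 0 0 0 0 0 5;0 0 0 0 0 0 5'; python3 - <<'E'
from h import *
p,D=snap('top','t1.png')
cv2.imwrite('pics/t1c.png',cv2.resize(p[150:300,190:390,::-1],None,fx=4,fy=4,interpolation=cv2.INTER_CUBIC))
E
```

```text
time: 4.27
tcp_pos: [0.4451, -0.0883, 0.091]
ee_rot: [0.002, -0.082, 0.997, -0.005]
contact_force: [5.5, -18.9, -15.2]
grip_width: 0.0172
grip_force: 59.0
```

View pics/t1c.png

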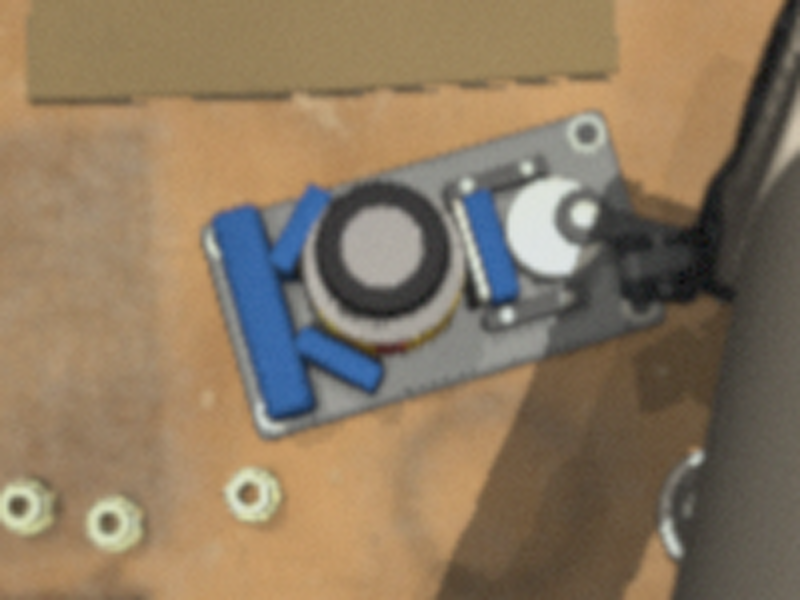

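```bash
python3 - <<'E'
from h import *
p,D=snap('side','s1.png')
for P in([.4451,-.0883,.078],[.4557,-.0875,.1],[.4723,-.0195,.05]):print(proj('side',P),proj('top',P))
cv2.imwrite('pics/s1c.png',cv2.resize(p[150:290,220:360,::-1],None,fx=4,fy=4,interpolation=cv2.INTER_CUBIC))
E
```

```text
[319.59372637 188.52838298] [376.8685498  217.54273891]
[315.57181129 177.86500367] [378.39835324 209.49998125]
[291.21644808 207.9919123 ] [335.5099288 203.4986835]
```

View pics/s1c.png

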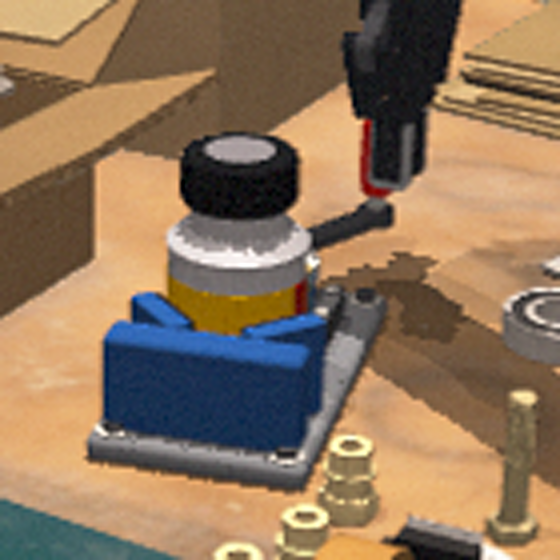

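```bash
python3 - <<'E'
from h import *
for A in range(246,290,3):
  a=np.radians(A);P=[.4723+.07*np.cos(a),-.0195+.07*np.sin(a)]
  print(A,np.round(P,4),proj('side',P+[.056]).round(1),proj('side',P+[.043]).round(1))
E
```

```text
246 [ 0.4438 -0.0834] [318.5 198.9] [318.2 204.6]
249 [ 0.4472 -0.0849] [317.4 198.4] [317.1 204. ]
252 [ 0.4507 -0.0861] [316.3 197.9] [316.  203.5]
255 [ 0.4542 -0.0871] [315.1 197.3] [314.8 202.9]
258 [ 0.4577 -0.088 ] [313.8 196.9] [313.5 202.4]
261 [ 0.4613 -0.0886] [312.5 196.4] [312.2 202. ]
264 [ 0.465  -0.0891] [311.2 196. ] [310.9 201.5]
267 [ 0.4686 -0.0894] [309.8 195.5] [309.5 201.1]
270 [ 0.4723 -0.0895] [308.3 195.2] [308.1 200.7]
273 [ 0.476  -0.0894] [306.9 194.8] [306.6 200.3]
276 [ 0.4796 -0.0891] [305.3 194.5] [305.1 200. ]
279 [ 0.4833 -0.0886] [303.8 194.2] [303.6 199.7]
282 [ 0.4869 -0.088 ] [302.2 193.9] [302.  199.4]
285 [ 0.4904 -0.0871] [300.6 193.7] [300.4 199.2]
288 [ 0.4939 -0.0861] [299.  193.5] [298.8 199. ]
```

```bash
python3 - <<'E'
from h import *
for A in (311,275,270,265,260,256,252):
  a=np.radians(A);P=[.4723+.07*np.cos(a),-.0195+.07*np.sin(a),.045]
  print(A,(proj('top',P)-[190,150])*4)
a,b=cv2.imread('pics/t0.png'),cv2.imread('pics/t1.png')
# cap/tin shift between images (phase correlation on cap patch) 
f=lambda im,r:np.float32(cv2.cvtColor(im[r[1]:r[3],r[0]:r[2]],cv2.COLOR_BGR2GRAY))
for r in((266,194,306,234),(195,265,265,295)):print(cv2.phaseCorrelate(f(a,r),f(b,r),cv2.createHanningWindow((r[2]-r[0],r[3]-r[1]),cv2.CV_32F)))
for k,im in(('a',a),('b',b)):
  print(k,[tuple(int(c) for c in im[211,x]) for x in range(300,324)])
E
```

```text
311 [700.09110485 116.68700191]
275 [738.03158565 205.46260018]
270 [738.66089135 219.05485448]
265 [738.09187614 232.64997629]
260 [736.32518567 246.14452752]
256 [734.05577896 256.79830983]
252 [731.03519714 267.26908947]
((-0.2663738633353532, 0.16088566258246217), 0.9777392888069153)
((-0.06597858838230763, -0.025608339042623385), 0.9328795980524134)
a [(51, 51, 52), (45, 44, 44), (67, 71, 74), (114, 118, 123), (138, 147, 149), (134, 140, 144), (91, 96, 97), (92, 103, 99), (149, 161, 159), (169, 181, 177), (125, 134, 130), (76, 75, 71), (81, 54, 38), (118, 75, 38), (143, 90, 49), (149, 92, 51), (151, 94, 51), (148, 91, 49), (144, 91, 48), (137, 92, 57), (121, 98, 82), (147, 150, 144), (194, 197, 193), (209, 213, 204)]
b [(59, 57, 58), (49, 52, 52), (92, 98, 101), (140, 146, 148), (150, 156, 161), (139, 145, 150), (149, 159, 158), (189, 206, 199), (171, 176, 171), (147, 118, 102), (160, 103, 63), (167, 107, 60), (166, 102, 55), (167, 105, 60), (164, 103, 57), (157, 101, 60), (139, 107, 85), (156, 154, 147), (210, 212, 205), (225, 226, 222), (225, 227, 222), (226, 226, 222), (226, 227, 222), (225, 225, 220)]
```

```bash
python3 -m inch '0 0 0 0 0 0 45;0 0 0 0 0 0 45;0 0 0 0 0 0 45;0 0 0 .2 0 0 45;0 0 0 .2 0 0 45;0 0 1 0 0 0 45;0 0 1 0 0 0 45;0 0 1 0 0 0 45;0 0 1 0 0 0 45;0 0 1 0 0 0 45;0 0 1 0 0 0 45;0 0 1 0 0 0 45;0 0 1 0 0 0 45;0 0 1 0 0 0 45;0 0 1 0 0 0 45;0 0 0 0 0 0 5;0 0 0 0 0 0 5;0 0 0 0 0 0 5;0 0 0 0 0 0 5;0 0 0 0 0 0 5'; python3 -c "
from h import *
print(env.sense()['q'])"
```

```text
time: 6.03
tcp_pos: [0.4607, -0.0813, 0.0907]
ee_rot: [-0.0, -0.571, 0.821, -0.001]
contact_force: [0.2, -0.9, 3.9]
grip_width: 0.0175
grip_force: 58.5
[-0.06202085  0.28851499  0.1663239   2.12854724 -0.06924663  0.72877576
  2.93506065]
```

```bash
python3 -m inch '0 0 0 0 0 0 40;0 0 0 0 0 0 40;0 0 -1 0 -.09 0 40;0 0 -1 0 -.09 0 40;0 0 0 0 0 0 5;0 0 0 0 0 0 5;0 0 0 0 0 0 5;0 0 0 0 0 0 5;0 0 0 -.08 .02 0 5;0 0 0 -.08 .02 0 5;0 0 0 0 0 0 5;0 0 0 0 0 0 5'; python3 -c "
from h import *
print(env.sense()['q'])"
```

```text
time: 7.03
tcp_pos: [0.4574, -0.0874, 0.0905]
ee_rot: [0.004, -0.481, 0.877, -0.003]
contact_force: [9.5, -3.0, -11.5]
grip_width: 0.0175
grip_force: 59.2
[-0.08307806  0.28370281  0.20645843  2.13990901 -0.08701066  0.71673019
  2.75533804]
```

```bash
python3 -m inch '0 0 0 -.08 .02 0 5;0 0 0 -.08 .02 0 5;0 0 0 0 0 0 5;0 0 0 0 0 0 5'; python3 - <<'E'
from h import *
p,D=snap('top','t2.png')
a=cv2.imread('pics/t0.png');b=cv2.imread('pics/t2.png')
f=lambda im,r:np.float32(cv2.cvtColor(im[r[1]:r[3],r[0]:r[2]],cv2.COLOR_BGR2GRAY))
for r in((266,194,306,234),(195,265,265,295)):print(cv2.phaseCorrelate(f(a,r),f(b,r),cv2.createHanningWindow((r[2]-r[0],r[3]-r[1]),cv2.CV_32F)))
print([tuple(int(c) for c in b[211,x]) for x in range(302,320)])
E
```

```text
time: 7.37
tcp_pos: [0.4552, -0.0873, 0.0906]
ee_rot: [0.007, -0.482, 0.876, -0.006]
contact_force: [21.3, -8.5, -26.1]
grip_width: 0.0174
grip_force: 59.8
((-0.3185337304625797, 0.16680720556319173), 1.0774597477912904)
((-0.06553764967633668, -0.025454901310281386), 0.9092282317302846)
[(93, 97, 97), (139, 146, 150), (149, 157, 159), (137, 147, 148), (149, 160, 160), (187, 202, 198), (176, 180, 177), (148, 117, 101), (156, 100, 57), (165, 102, 57), (166, 101, 54), (166, 103, 57), (166, 106, 61), (154, 99, 60), (139, 106, 86), (158, 153, 149), (208, 212, 205), (224, 227, 221)]
```

```bash
python3 -m inch '0 0 0 .12 -.02 0 5;0 0 0 0 0 0 45;0 0 0 0 0 0 45;0 0 0 0 0 0 45;0 0 0 0 0 .7 45;0 0 0 0 0 .8 45;0 0 0 0 0 .8 45;0 0 0 0 0 .5 80;0 0 -1 0 .3 0 85;0 0 -1 0 .32 0 85;0 0 -1 0 .32 0 85;0 0 -1 0 .32 0 85;0 0 -1 0 .32 0 85;0 0 -1 0 .32 0 85;0 0 -1 0 .32 0 85;0 0 -1 0 .32 0 85;0 0 -1 0 .32 0 85;0 0 -1 0 .32 0 85;0 0 -1 0 .32 0 85;0 0 -1 0 .32 0 85' && python3 -m inch '0 0 -1 0 0 0 85;0 0 -1 0 0 0 85;0 0 -1 0 0 0 85;0 0 -1 0 0 0 85;0 0 -1 0 0 0 85;0 0 -1 0 0 0 85;0 0 -1 0 0 0 85;0 0 -1 0 0 0 85;0 0 -1 0 0 0 85;0 0 -1 0 0 0 85;0 0 -1 0 0 0 85;0 0 -1 0 0 0 85;0 0 -1 0 0 0 85;0 0 -1 0 0 0 85;0 0 -1 0 0 0 85;0 0 0 0 0 0 85'; python3 - <<'E'
from h import *
from scipy.spatial.transform import Rotation as R
s=env.sense();w=s['ee_rot'];print(s['q'],R.from_quat([*w[1:],w[0]]).as_matrix().round(4),s['tcp_pos'])
p,D=snap('top','t3.png')
cv2.imwrite('pics/t3c.png',cv2.resize(p[150:300,190:390,::-1],None,fx=4,fy=4,interpolation=cv2.INTER_CUBIC))
p,D=snap('side','s3.png')
cv2.imwrite('pics/s3c.png',cv2.resize(p[130:270,220:360,::-1],None,fx=4,fy=4,interpolation=cv2.INTER_CUBIC))
E
```

```text
time: 9.08
tcp_pos: [0.4514, 0.0677, 0.2023]
ee_rot: [-0.0, 0.127, 0.992, 0.0]
contact_force: [0.1, -0.6, 0.7]
grip_width: 0.0851
grip_force: 0.0
time: 10.42
tcp_pos: [0.4515, 0.0671, 0.2023]
ee_rot: [-0.0, 0.79, 0.613, -0.0]
contact_force: [-0.5, -1.0, -0.1]
grip_width: 0.0851
grip_force: 0.0
[-0.50332006  0.10677629  0.28155253  2.05036639 -0.0357883   0.98933972
 -0.45502735] [[ 2.488e-01  9.686e-01 -5.000e-04]
 [ 9.686e-01 -2.488e-01  2.000e-04]
 [ 1.000e-04 -5.000e-04 -1.000e+00]] [0.45149223 0.06709971 0.20225362]
```

View pics/t3c.png

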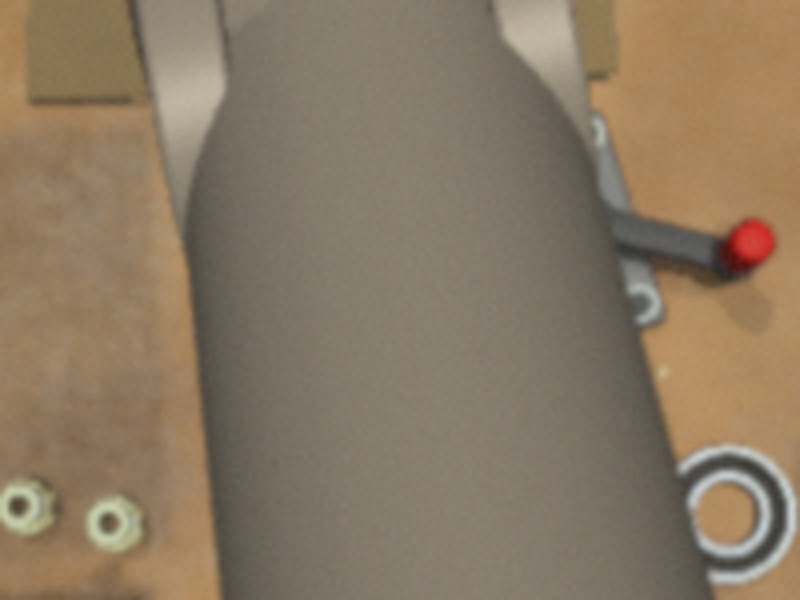

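View pics/s3c.png

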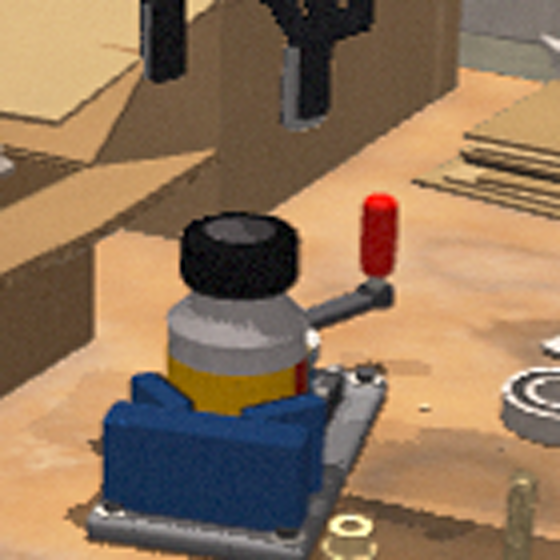

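```bash
python3 -m inch '0 0 0 -.19 -.01 -.3 85;0 0 0 0 0 -.5 85;0 0 0 0 0 -.5 85;0 0 0 0 0 -.4 85;0 0 0 0 0 -.18 85;0 0 0 0 0 0 85;0 0 0 0 0 0 65;0 0 0 0 0 0 58;0 0 0 0 0 0 40;0 0 0 0 0 0 40;0 0 0 0 0 0 40;0 0 0 0 0 0 40'
```

```text
time: 11.52
tcp_pos: [0.4452, 0.0669, 0.1286]
ee_rot: [0.0, 0.79, 0.613, 0.001]
contact_force: [-2.7, -0.1, 5.2]
grip_width: 0.0529
grip_force: 61.7
```

```bash
python3 -m inch '0 0 .5 .03 0 .004 40;0 0 .8 0 0 .006 40;0 0 .8 0 0 .006 40;0 0 .8 0 0 .006 40;0 0 .8 0 0 .006 40;0 0 .8 0 0 .006 40;0 0 .8 0 0 .006 40;0 0 .8 0 0 .006 40'; python3 -c "
from h import *
s=env.sense();print(s['ft_torque'],s['q'][6])"
```

```text
time: 12.18
tcp_pos: [0.4466, 0.0668, 0.1303]
ee_rot: [0.001, 0.556, 0.831, 0.001]
contact_force: [-0.8, 0.5, 2.6]
grip_width: 0.0526
grip_force: 62.1
[-0.03334303  0.19224714 -0.10231403] 0.19775004102101665
```

```bash
python3 -m inch '0 0 .8 0 0 .006 40;0 0 .8 0 0 .006 40;0 0 .8 0 0 .006 40;0 0 .8 0 0 .006 40;0 0 .8 0 0 .006 40;0 0 .8 0 0 .006 40;0 0 .8 0 0 .006 40;0 0 .8 0 0 .006 40;0 0 .8 0 0 .006 40;0 0 .8 0 0 .006 40;0 0 .8 0 0 .006 40;0 0 .8 0 0 .006 40;0 0 .8 0 0 .006 40;0 0 .8 0 0 .006 40;0 0 .8 0 0 .006 40;0 0 .8 0 0 .006 40;0 0 .8 0 0 .006 40;0 0 .8 0 0 .006 40;0 0 .8 0 0 .006 40;0 0 .8 0 0 .006 40'; python3 - <<'E'
from h import *
s=env.sense();print(s['ft_torque'],s['q'][6])
p,D=snap('side','s4.png')
cv2.imwrite('pics/s4c.png',cv2.resize(p[130:270,220:360,::-1],None,fx=4,fy=4,interpolation=cv2.INTER_CUBIC))
E
```

```text
time: 13.85
tcp_pos: [0.4463, 0.0668, 0.1346]
ee_rot: [0.001, -0.246, 0.969, 0.0]
contact_force: [-0.4, 0.6, -0.5]
grip_width: 0.053
grip_force: 62.8
[ 0.05934129 -0.0127907  -0.03859946] 1.8138537164187
```

View pics/s4c.png

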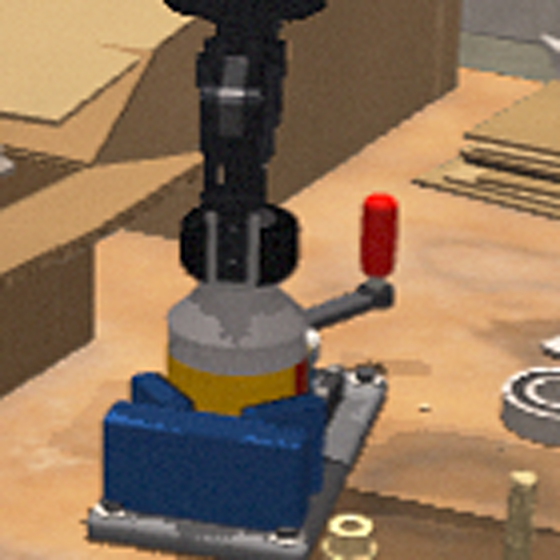

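```bash
python3 -m inch '0 0 .8 0 0 .006 40;0 0 .7 0 0 .005 40;0 0 0 0 0 0 40;0 0 0 0 0 .05 40;0 0 0 0 0 .05 40;0 0 0 0 0 0 40'
```

```text
time: 14.4
tcp_pos: [0.4461, 0.0667, 0.1388]
ee_rot: [0.0, -0.319, 0.948, 0.0]
contact_force: [-0.0, 0.3, -0.3]
grip_width: 0.0532
grip_force: 62.8
```

```bash
python3 -m inch '0 0 0 0 0 .1 40;0 0 0 0 0 .1 40;0 0 0 0 0 .1 40;0 0 0 0 0 .1 40;0 0 0 0 0 .1 40;0 0 0 0 0 0 40;0 0 0 0 0 0 40;0 0 0 0 0 0 40;0 0 0 0 0 0 40;0 0 0 0 0 0 40;0 0 0 0 0 0 40'; python3 - <<'E'
from h import *
p,D=snap('side','s5.png')
cv2.imwrite('pics/s5c.png',cv2.resize(p[130:270,220:360,::-1],None,fx=4,fy=4,interpolation=cv2.INTER_CUBIC))
E
```

```text
time: 15.32
tcp_pos: [0.4456, 0.0666, 0.158]
ee_rot: [-0.0, -0.319, 0.948, 0.0]
contact_force: [-0.2, -0.2, -0.8]
grip_width: 0.0529
grip_force: 62.8
```

View pics/s5c.png

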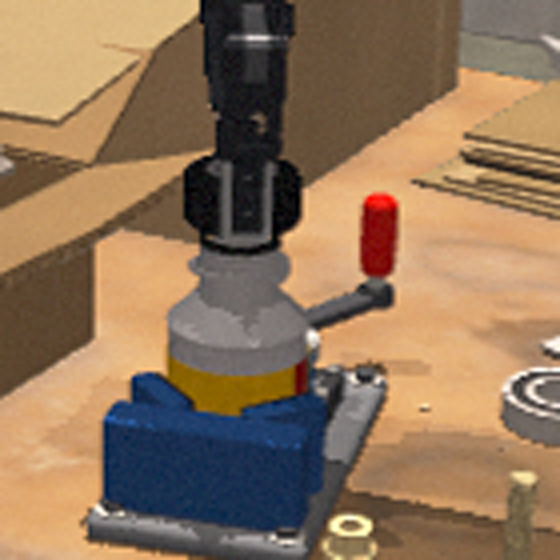

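```bash
python3 -c "
from station import env
print(env.job_done())"
```

```text
the job is handed in; nothing more can be done
None
```

The job is handed in at about 15 s: the vice lever is closed to its stop, the cap is unscrewed about 2.5 rad, and the gripper holds it level about 14 mm above the mouth, centred to a few millimetres, with the brush still inside; the tin's stripe shows no turn, and I never touched the fittings or the bearing. The judge returned no verdict.

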